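# Gauge the depth of a soap bottle for a new pump tube

## Task

Take the depth gauge out of its wooden stand by the blue handle, put its rod into the neck of the white soap bottle and, still holding it, push it gently straight down against the drag of its orange sliding marker until you feel the tip stop on the bottom, pressing lightly there for a moment, so that the marker on the rim records the depth. Then draw it out without touching the marker and put it back upright, fully down in its stand, and let go. Do not drop the gauge, press hard on the ceramic, or disturb the pump, mug and tumbler.

Things in the scene. Friction and masses are not known exactly. Their poses are not given: they have to be found in the camera images.
- gauge_handle (a point): Centre of the blue handle of the depth gauge, which at the start stands upright in the wooden stand. The handle is a cylinder 20 mm across and 40 mm tall; its centre is 152 mm above the rod's tip. The whole gauge is 172 mm long and weighs about 0.1 kg. z points up along the rod away from the tip.
- gauge_tip (a point): Centre of the flat lower end of the gauge's aluminium rod (12 mm diameter, 132 mm long up to the handle). z points up along the rod.
- gauge: The whole depth gauge (rod, handle and marker). Origin at the centre of the rod's lower end, the same point as gauge_tip; z up along the rod.
- marker: Orange disc, 34 mm across and 12 mm thick, that slides on the gauge's rod with a friction of about 3 N and stays where it is left. Origin at the centre of its underside; at the start this is 44 to 50 mm above the tip. It is too wide for the bottle's neck or the stand's hole: the bottle's rim pushes it up the rod as the rod goes in. It can travel up to 114 mm above the tip.
- bottle: White ceramic soap bottle, 105 mm tall, body 74 mm across, neck 38 mm across, open at the top, its pump removed, held in a fixed square steel caddy (110 mm). Does not move. Origin at the centre of its underside. Ceramic: keep the push on it below about 20 N.
- mouth (a point): Centre of the flat rim at the top of the bottle's neck, 105 mm above the work surface. The bore is round, straight and vertical, 19 mm in diameter; no chamfer.
- well: The inner bottom of the bottle's bore, a rigid flat floor that closes it. The given origin is NOT at the floor but at the centre of the mouth; the floor lies at an unknown depth of 58 to 90 mm below it, different each time, and can only be found by feel.
- stand: Fixed wooden block, 80 x 80 x 45 mm, with one vertical round hole in the middle of its top, 15 mm in diameter, 38 mm deep, with a 3 mm chamfer. Origin at the centre of its underside.
- stand_seat (a point): Centre of the floor of the stand's hole, 38 mm below the block's top and 7 mm above the work surface; the gauge's tip rests here.
- pump: Bystander: removed steel pump head standing on its collar, 65 mm tall, 38 mm across, with a spout 46 mm to one side. Origin at the centre of its underside.
- mug: Bystander: blue ceramic mug, 80 mm across, 90 mm tall. Origin at the centre of its underside.
- tumbler: Bystander: green glass tumbler, 68 mm across, 100 mm tall. Origin at the centre of its underside.
Things that resemble listed ones, but are neither listed nor needed, are in the scene too. Leave any green look-alike of the gauge alone.

How it is judged:
By the outcome, as a careful person would: the job done as asked, in the order asked, and still so for the second after the job is handed in, with the robot touching nothing.
It also fails if it takes over 72 s, if anything falls off the work surface, if the arm or the gripper's body presses on something with over 40 N, if the wrist force passes 120 N, or if a joint passes its speed limit or range.

## Robot

A 6-joint arm with a two-finger parallel gripper is mounted at the origin on the work surface. World frame = base frame: x ahead of the robot, y to its left, z up, the work surface at z = 0. Lengths are in m, angles in rad, forces in N, time in s.
With the tool pointing down it reaches from about 0.225 to 0.875 m from the base axis. Payload 3.4 kg.
Tool frame: the origin (TCP) lies midway between the tips of the shut fingers; the grasp point (between the pads) lies 19 mm behind it (manip.tcp_to_grasp is the distance from the TCP to the grasp point, in m); x points along the fingers, y is the direction in which the jaws open and shut, and the axes are right-handed (so a half turn about x gives the same grasp; the last joint's range is limited). The gripper opens to 85 mm and grips with 20 to 120 N. Pads are 22 mm wide; open, the fingers measure 114 mm over their backs; the gripper's body (76 mm by 85 mm) begins 54 mm behind the grasp point. The pads swing forward as they close: fully open they stand 13 mm farther back than shut.
Start: joints at [0.98, 0.276, 1.505, -0, 1.361, -0.121], TCP at [0.26, 0.513, 0.231] pointing down, gripper open.
Joint ranges: [-2.89, 2.89], [-0.75, 2.08], [0.22, 2.7], [-1.18, 4.32], [0.11, 2.71], [-2.7, 2.7]. Speed limits (rad/s): [2.57, 2.57, 3.14, 3.14, 3.14, 3.14].

## Interface

Orientations are given as a unit quaternion [w, x, y, z].
In Python, from rig import readout, eyes, job, manip gives the robot as it stands. The module is installed in compiled form; this text tells all that it offers.
- The arm moves only by the tool carry_out, never from a script. Its argument "deltas" is one flat list of numbers, 7 for each row, row after row: the shift along the tool's x, y, z scaled (see below), then the turn, a rotation vector about the tool's x, y, z scaled (see below), then the opening, from -1 (shut) to 1 (fully open). In form: [dx, dy, dz, ax, ay, az, grip, dx, dy, dz, ax, ay, az, grip, ...]. A call has 1 to 10 rows; each row shifts and turns the commanded pose from where the row before left it, along the tool's axes as they then stand; what a row does not reach is not made up. The controller multiplies each number of a shift by 60 mm and each number of a turn by 4 degrees. A row lasts 1/8 s, in which the tool goes at most 62.5 mm and 10.7 degrees, less where a joint would pass 70% of its speed; a pose out of reach is approached as far as the arm can. A call with a number of a shift or a turn outside -1 to 1 is refused whole. A call with a gripper value outside its range is refused whole. The fingers move at their own pace and stop on an object; "newtons" is the grip in N (left out, the last holds). Time passes only in rows, so rows that do not move let the fingers close. It gives the time, the measured TCP pose, the force and the opening at its end, in the units of the state.
- readout.get_state(): the state, without advancing time (a new reading comes with each control period).
- eyes.get_image(name): name is "side" or "top"; returns a dict with "color" (480x640x3 uint8, red, green, blue), "z_map" (480x640 float32, m along the optical axis (not along the pixel's ray), 0 where there is no reading), "mtx" (3x3 intrinsics, pixels), "origin" and "orientation" of the camera in the world. Camera axes: x right, y down, z forward; pixel columns grow to the right and rows downward; lengths in m; the calibration is good to about 2 mm. A picture is of the moment at which its call begins.
- job.sign_off(): hands the job in, once; it reports no verdict.
The state is a dict: "clock": time; "qpos": joint angles; "qd": joint speeds; "effort": joint torques, N m; "position": TCP position; "ee_rot": TCP orientation; "contact_force": force on the tool from outside, world axes, zero at the start; "moment": the same for the moment, N m; "width": finger opening in m.
Only numpy, scipy, OpenCV 4.12 (cv2) and the standard library are available. Lean on these libraries where they do the work, as an engineer would, in place of code of your own. Each camera call takes 0.05 s, during which the arm holds its last target.

## Working session

There is one attempt and no reset: what is moved stays moved. The work goes in short steps, Python scripts to look and compute and a tool call to move; the robot and the scene stay as the last step left them, time stands still between calls to the robot, and variables do not carry over. Pictures are saved under pics/ and viewed, and the job is handed in when it is done.

Besides the shell and the picture viewer there is one more tool, called after "Call:" by a JSON object that holds its "fn" and its "kwargs", one argument or row to a line. carry_out: Moves the arm, as the interface text tells. Its arguments: {"type":"object","properties":{"deltas":{"type":"array"},"newtons":{"type":"number"}},"required":["deltas"]}

```bash
mkdir -p pics; python3 - <<'E'
from rig import readout, eyes, job, manip
import cv2,numpy as np
print(readout.get_state()); print(manip.tcp_to_grasp, [a for a in dir(manip) if a[0]!='_'])
for n in("top","side"):
    d=eyes.get_image(n); cv2.imwrite(f"pics/{n}0.png",d["color"][...,::-1]); np.savez(f"{n}0.npz",**d)
    print(n,d["mtx"],d["origin"],d["orientation"])
E
```

```text
{'clock': 0.0, 'qpos': array([ 9.80003005e-01,  2.76592161e-01,  1.50615142e+00,  2.75125056e-05,
        1.36071518e+00, -1.21022234e-01]), 'qd': array([-0.00025242, -0.00020439, -0.00176543,  0.0004777 ,  0.00039146,
       -0.00032537]), 'effort': array([-1.65898873e-03, -4.16788495e+01, -2.45802891e+01, -3.00553902e-04,
        1.09001613e-02, -2.85937512e-05]), 'position': array([0.2599952 , 0.51225368, 0.23043406]), 'ee_rot': array([ 0.68745075,  0.16395295,  0.68792836, -0.16518316]), 'contact_force': array([0.11760403, 0.60283626, 0.05335556]), 'moment': array([-0.03454378,  0.0009683 , -0.01891609]), 'width': 0.08505808804633316}
0.0187 ['MotionError', 'tcp_to_grasp']
top [[480.00317994   0.         322.67635431]
 [  0.         480.00317994 242.05362354]
 [  0.           0.           1.        ]] [0.43826389 0.01457346 1.19855333] [-0.04770211  0.70802631 -0.70101936  0.07067608]
side [[493.31579587   0.         313.3968046 ]
 [  0.         493.31579587 239.08450474]
 [  0.           0.           1.        ]] [0.34156856 0.6116954  0.86736629] [ 0.07242502 -0.18930336  0.91642075 -0.34509689]
```

View pics/top0.png

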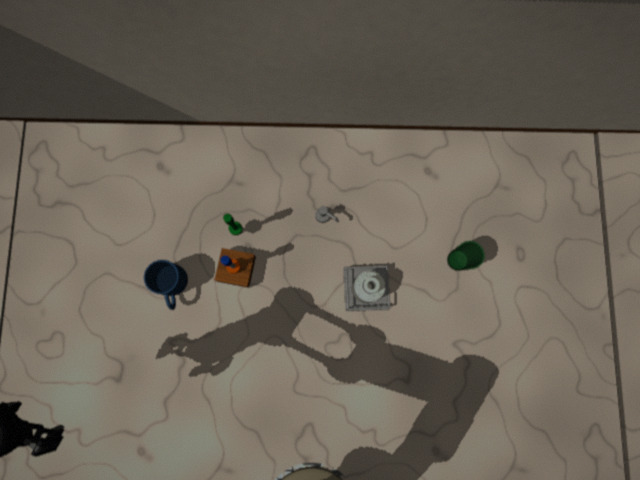

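View pics/side0.png

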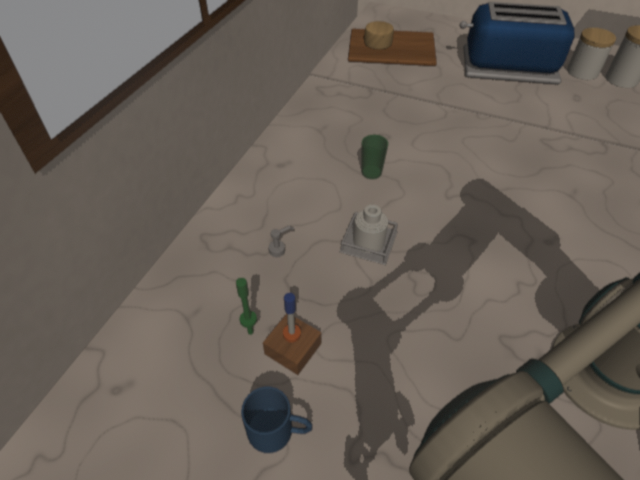

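Top view: the blue-handled gauge is at (226,262), in the orange/brown stand at (236,267). The bottle mouth is at (371,285), mug at (165,277), pump at (325,213) and tumbler at (465,256). Things that could be taken for the gauge: the green look-alike at top (231,222) / side (243,290), and the blue mug. I choose the blue handle at side (290,303).

```bash
cat > h.py <<'E'
import numpy as np,cv2
from scipy.spatial.transform import Rotation as R
def rot(q): return R.from_quat([q[1],q[2],q[3],q[0]]).as_matrix()
def cloud(d):
    K=d["mtx"];z=d["z_map"];v,u=np.mgrid[:480,:640]
    P=np.stack([(u-K[0,2])/K[0,0]*z,(v-K[1,2])/K[1,1]*z,z],-1)
    W=P@rot(d["orientation"]).T+d["origin"]; W[z==0]=np.nan; return W
def onplane(d,uv,h):
    K=d["mtx"];r=rot(d["orientation"])@np.array([(uv[0]-K[0,2])/K[0,0],(uv[1]-K[1,2])/K[1,1],1]);o=d["origin"]
    return o+r*(h-o[2])/r[2]
def proj(d,p):
    c=rot(d["orientation"]).T@(np.asarray(p)-d["origin"]);K=d["mtx"];return (K@c/c[2])[:2]
E
python3 - <<'E'
from h import *
for n,(bx,by) in dict(top=(300,260),side=(320,270)).items():
    d=dict(np.load(f"{n}0.npz"));W=cloud(d);c=d["color"];hsv=cv2.cvtColor(c,cv2.COLOR_RGB2HSV).astype(int)
    H,S,V=hsv[...,0],hsv[...,1],hsv[...,2]
    v,u=np.mgrid[:480,:640]
    roi=(u>200)&(u<330)&(v>235)&(v<300) if n=="top" else (u>260)&(u<330)&(v>285)&(v<375)
    for nm,m in dict(blue=roi&(abs(H-115)<14)&(S>120),orange=roi&(H<11)&(S>190)&(V>110)).items():
        p=W[m];p=p[~np.isnan(p[:,0])];print(n,nm,m.sum(),u[m].mean(),v[m].mean(),"med",np.median(p,0).round(4),"min",p.min(0).round(3),"max",p.max(0).round(3))
    # stand top points
    m=roi&(abs(W[...,2]-.045)<.004);p=W[m];print("standtop",len(p),p.mean(0),cv2.minAreaRect((p[:,:2]*1000).astype(np.float32)))
    roi2=(u>335)&(u<400)&(v>255)&(v<320) if n=="top" else (u>335)&(u<405)&(v>195)&(v<270)
    m=roi2&(abs(W[...,2]-.105)<.004);p=W[m];print("rim",len(p),p.mean(0),p.min(0),p.max(0),cv2.minEnclosingCircle((p[:,:2]*1000).astype(np.float32)), u[m].mean(),v[m].mean())
    x0,y0=(200,200) if n=="top" else (220,190)
    cv2.imwrite(f"pics/{n}crop.png",cv2.resize(c[y0:y0+(130 if n=="top" else 190),x0:x0+200,::-1],None,fx=4 if n=="top" else 3,fy=4 if n=="top" else 3,interpolation=cv2.INTER_CUBIC))
E
```

```text
top blue 70 225.44285714285715 260.24285714285713 med [0.5694 0.1891 0.1789] min [0.561 0.181 0.159] max [0.578 0.198 0.185]<stdin>:8: RuntimeWarning: Mean of empty slice.
  ret = ret.dtype.type(ret / rcount)
  return _methods._mean(a, axis=axis, dtype=dtype,
  ret = um.true_divide(
Traceback (most recent call last):
ValueError: zero-size array to reduction operation minimum which has no identity
```

```bash
cat > m.py <<'E'
from h import *
for n in("top","side"):
    d=dict(np.load(f"{n}0.npz"));W=cloud(d);c=d["color"];hsv=cv2.cvtColor(c,cv2.COLOR_RGB2HSV).astype(int)
    H,S,V=hsv[...,0],hsv[...,1],hsv[...,2]
    v,u=np.mgrid[:480,:640]
    roi=(u>200)&(u<330)&(v>235)&(v<300) if n=="top" else (u>260)&(u<330)&(v>285)&(v<375)
    for nm,m in dict(blue=roi&(abs(H-115)<14)&(S>120),orange=roi&(H<10)&(S>190)).items():
        p=W[m];p=p[~np.isnan(p[:,0])];
        if len(p):print(n,nm,m.sum(),u[m].mean(),v[m].mean(),"med",np.median(p,0).round(4),"min",p.min(0).round(3),"max",p.max(0).round(3))
        if nm=="blue":
            q=p[p[:,2]>.172];print(" top pts",len(q),q.mean(0))
    m=roi&(abs(W[...,2]-.045)<.004);p=W[m];print("standtop",len(p),p.mean(0),cv2.minAreaRect((p[:,:2]*1000).astype(np.float32)))
    roi2=(u>335)&(u<400)&(v>255)&(v<320) if n=="top" else (u>335)&(u<405)&(v>195)&(v<270)
    m=roi2&(abs(W[...,2]-.105)<.005);p=W[m];print("rim",len(p),p.mean(0),p.min(0),p.max(0),cv2.minEnclosingCircle((p[:,:2]*1000).astype(np.float32)), u[m].mean(),v[m].mean())
    x0,y0,h=(200,200,130) if n=="top" else (220,190,190)
    s=4 if n=="top" else 3
    cv2.imwrite(f"pics/{n}crop.png",cv2.resize(c[y0:y0+h,x0:x0+200,::-1],None,fx=s,fy=s,interpolation=cv2.INTER_CUBIC))
E
python3 m.py
```

```text
top blue 70 225.44285714285715 260.24285714285713 med [0.5694 0.1891 0.1789] min [0.561 0.181 0.159] max [0.578 0.198 0.185]
 top pts 63 [0.56962516 0.18954975 0.1790227 ]
top orange 4 228.0 264.5 med [0.5606 0.1891 0.1486] min [0.56  0.182 0.143] max [0.574 0.192 0.15 ]
standtop 821 [0.56733674 0.18859382 0.04535293] ((569.8573608398438, 190.95326232910156), (80.47607421875, 80.23526000976562), 79.61241149902344)
rim 163 [ 0.52530315 -0.13110906  0.10509953] [ 0.50700661 -0.15017887  0.1003584 ] [ 0.5438207  -0.11279353  0.10971058] ((525.3221435546875, -131.4862060546875), 18.881637573242188) 370.7852760736196 285.0552147239264
side blue 48 289.2291666666667 298.0833333333333 med [0.568  0.1941 0.1779] min [0.561 0.186 0.175] max [0.575 0.201 0.18 ]
 top pts 46 [0.56820654 0.19384171 0.17787426]
standtop 1278 [0.5664323  0.19762267 0.04402803] ((569.2123413085938, 191.95843505859375), (82.16061401367188, 81.27416229248047), 79.85863494873047)
rim 145 [ 0.52428796 -0.12951045  0.10353225] [ 0.50656096 -0.15086737  0.1001058 ] [ 0.54314658 -0.11080714  0.10755562] ((522.9855346679688, -131.0517120361328), 20.335187911987305) 372.4344827586207 210.66206896551725
```

View pics/topcrop.png

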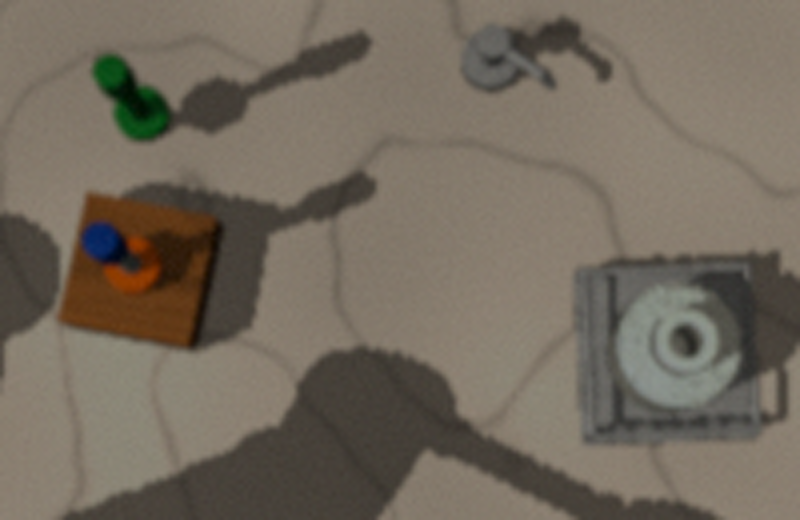

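View pics/sidecrop.png

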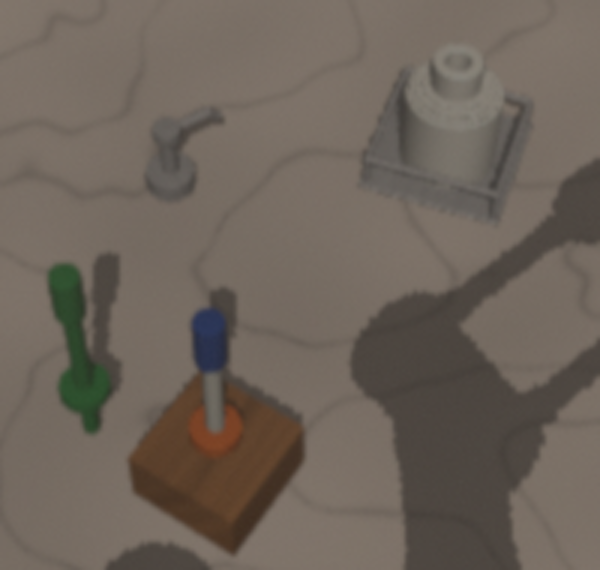

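```bash
python3 - <<'E'
from h import *
from rig import readout
s=readout.get_state();Rt=rot(s["ee_rot"]);print(Rt.round(3))
d=dict(np.load("top0.npz"));W=cloud(d);v,u=np.mgrid[:480,:640]
for nm,(a,b,c,e) in dict(green=(220,245,210,240),mug=(140,192,255,310),tum=(440,490,235,275),pump=(312,345,200,222)).items():
    p=W[c:e,a:b].reshape(-1,3);p=p[p[:,2]>.03];print(nm,p.min(0).round(3),p.max(0).round(3),np.median(p,0).round(3))
    if nm=="green": q=p[p[:,2]>.1];print(q.mean(0),q.max(0))
E
```

```text
[[-0.001  0.453  0.892]
 [-0.001  0.892 -0.453]
 [-1.    -0.002 -0.   ]]
green [0.647 0.174 0.043] [0.679 0.207 0.177] [0.659 0.188 0.07 ]
[0.66100271 0.1887309  0.15986088] [0.67244819 0.19936756 0.17670861]
mug [0.469 0.309 0.03 ] [0.58  0.388 0.095] [0.536 0.343 0.072]
tum [ 0.565 -0.398  0.03 ] [ 0.631 -0.331  0.106] [ 0.601 -0.376  0.078]
pump [ 0.683 -0.059  0.055] [ 0.72  -0.012  0.07 ] [ 0.702 -0.027  0.064]
```

Call:
{"fn": "carry_out", "kwargs": {
  "deltas": [0,-0.27,0.78,0,0,0,1,0,-0.27,0.78,0,0,0,1,0,-0.27,0.78,0,0,0,1,0,-0.27,0.78,0,0,0,1,0,-0.27,0.78,0,0,0,1,0,-0.27,0.78,0,0,0,1,0,-0.27,0.78,0,0,0,1,0,-0.27,0.78,0,0,0,1,0,-0.27,0.78,0,0,0,1,0,0,0,0,0,0,1],
  "newtons": 40
}}

```text
clock: 1.35
position: [0.5721, 0.1892, 0.2303]
ee_rot: [0.687, 0.166, 0.687, -0.166]
contact_force: [-0.8, -0.0, 0.0]
width: 0.0851
```

```bash
cat > go.py <<'E'
import sys
from h import *
from rig import readout
s=readout.get_state();Rt=rot(s["ee_rot"])
print("pos",s["position"].round(4),"F",s["contact_force"].round(2),"w",round(s["width"],4),"t",s["clock"],"q6",s["qpos"][5].round(3))
if len(sys.argv)>1:
    t=np.array(list(map(float,sys.argv[1:4])));print("tool units",(Rt.T@(t-s["position"])/.06).round(3))
rv=R.from_matrix(Rt).as_matrix();print("tool x axis",Rt[:,0].round(4))
E
python3 go.py .5695 .191 .141
python3 - <<'E'
from rig import eyes
import cv2
for n,(x,y) in dict(side=(220,200),top=(160,200)).items():
    d=eyes.get_image(n);cv2.imwrite(f"pics/{n}1.png",cv2.resize(d["color"][y:y+150,x:x+200,::-1],None,fx=4,fy=4))
E
```

```text
pos [0.5721 0.1892 0.2303] F [-0.81 -0.02  0.02] w 0.0851 t 1.35 q6 -0.892
tool units [ 1.489  0.009 -0.052]
tool x axis [-2.0e-04 -1.2e-03 -1.0e+00]
```

View pics/side1.png

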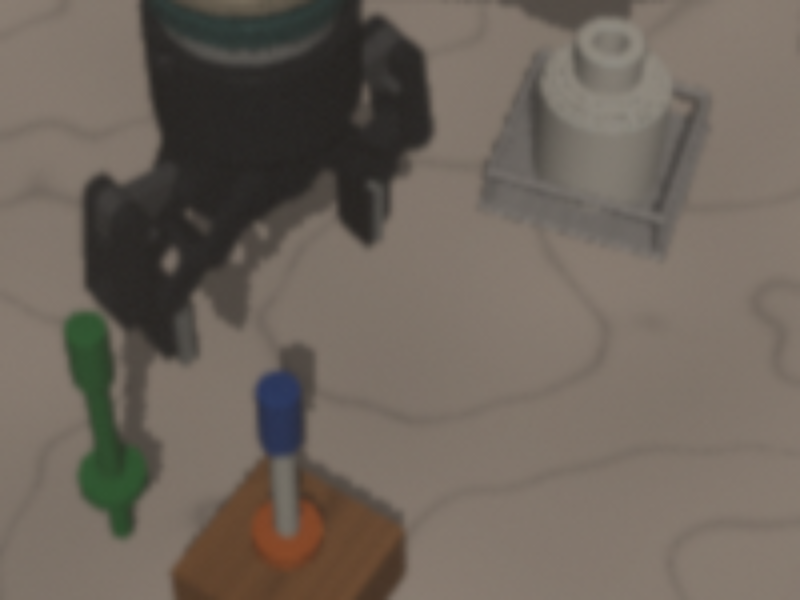

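Call:
{"fn": "carry_out", "kwargs": {
  "deltas": [0.3,0,-0.05,0,0,0,1,0.4,0,0,0,0,0,1,0.4,0,0,0,0,0,1,0.3,0,0,0,0,0,1,0.1,0,0,0,0,0,1,0,0,0,0,0,0,1]
}}

```text
clock: 2.2
position: [0.5666, 0.1942, 0.1414]
ee_rot: [0.688, 0.164, 0.688, -0.164]
contact_force: [-0.6, 0.3, 0.1]
width: 0.0849
```

```bash
python3 go.py .5695 .191 .140
python3 - <<'E'
from rig import eyes
import cv2
for n,(x,y) in dict(side=(220,200),top=(160,200)).items():
    d=eyes.get_image(n);cv2.imwrite(f"pics/{n}2.png",cv2.resize(d["color"][y:y+150,x:x+200,::-1],None,fx=4,fy=4))
E
```

```text
pos [0.5666 0.1942 0.1414] F [-0.63  0.3   0.11] w 0.0849 t 2.2 q6 -0.888
tool units [ 0.023 -0.026  0.067]
tool x axis [-4.e-04  2.e-04 -1.e+00]
```

View pics/side2.png

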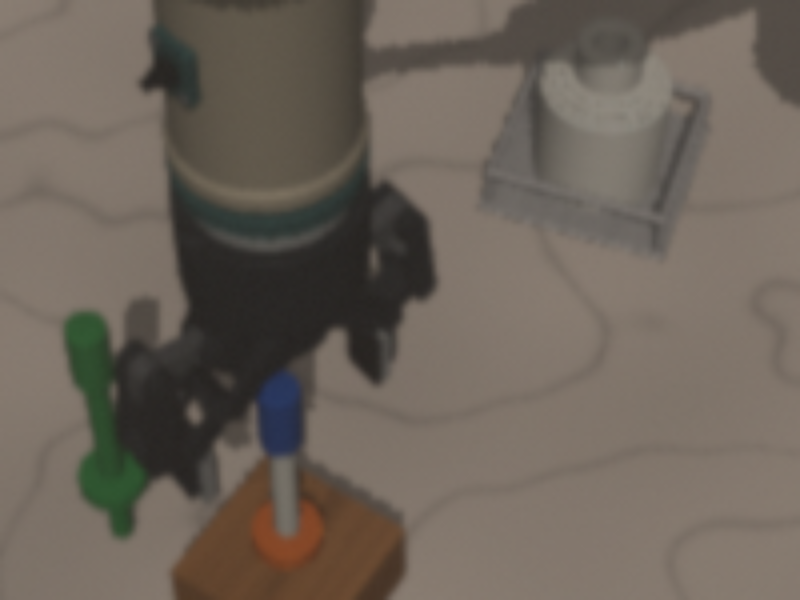

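Call:
{"fn": "carry_out", "kwargs": {
  "deltas": [0,0,0,0,0,0,1,0,0,0,0,0,0,1]
}}

```text
clock: 2.55
position: [0.5675, 0.1935, 0.1419]
ee_rot: [0.688, 0.165, 0.687, -0.164]
contact_force: [0.1, 0.1, -0.7]
width: 0.0851
```

```bash
python3 go.py .5695 .191 .140
```

```text
pos [0.5675 0.1935 0.1419] F [ 0.12  0.1  -0.72] w 0.0851 t 2.55 q6 -0.888
tool units [ 0.032 -0.022  0.048]
tool x axis [ 1.1e-03  3.0e-04 -1.0e+00]
```

Call:
{"fn": "carry_out", "kwargs": {
  "deltas": [0.03,-0.02,0.045,0,0,0,1,0,0,0,0,0,0,1,0,0,0,0,0,0,1]
}}

```text
clock: 2.92
position: [0.5691, 0.191, 0.1394]
ee_rot: [0.688, 0.165, 0.688, -0.165]
contact_force: [0.1, 0.2, 0.1]
width: 0.0854
```

```bash
python3 go.py .5695 .191 .140;python3 go.py .5695 .191 .140
```

```text
pos [0.5691 0.191  0.1394] F [0.06 0.21 0.08] w 0.0854 t 2.925 q6 -0.893
tool units [-0.01   0.003  0.006]
tool x axis [-1.e-04  1.e-04 -1.e+00]
pos [0.5691 0.191  0.1394] F [0.06 0.21 0.08] w 0.0854 t 2.925 q6 -0.893
tool units [-0.01   0.003  0.006]
tool x axis [-1.e-04  1.e-04 -1.e+00]
```

Call:
{"fn": "carry_out", "kwargs": {
  "deltas": [0,0,0,0,0,0,-1,0,0,0,0,0,0,-1,0,0,0,0,0,0,-1,0,0,0,0,0,0,-1,0,0,0,0,0,0,-1,0,0,0,0,0,0,-1,0,0,0,0,0,0,-1,0,0,0,0,0,0,-1],
  "newtons": 60
}}

```text
clock: 3.92
position: [0.5693, 0.1913, 0.1397]
ee_rot: [0.688, 0.165, 0.688, -0.164]
contact_force: [0.6, 1.3, 2.2]
width: 0.0188
```

```bash
python3 go.py .5695 .191 .140
python3 - <<'E'
from rig import eyes
import cv2
for n,(x,y) in dict(side=(220,200),top=(160,200)).items():
    d=eyes.get_image(n);cv2.imwrite(f"pics/{n}3.png",cv2.resize(d["color"][y:y+150,x:x+200,::-1],None,fx=4,fy=4))
E
```

```text
pos [0.5693 0.1913 0.1397] F [0.56 1.3  2.24] w 0.0188 t 3.925 q6 -0.893
tool units [-0.005 -0.002  0.005]
tool x axis [ 6.e-04  4.e-04 -1.e+00]
```

View pics/side3.png

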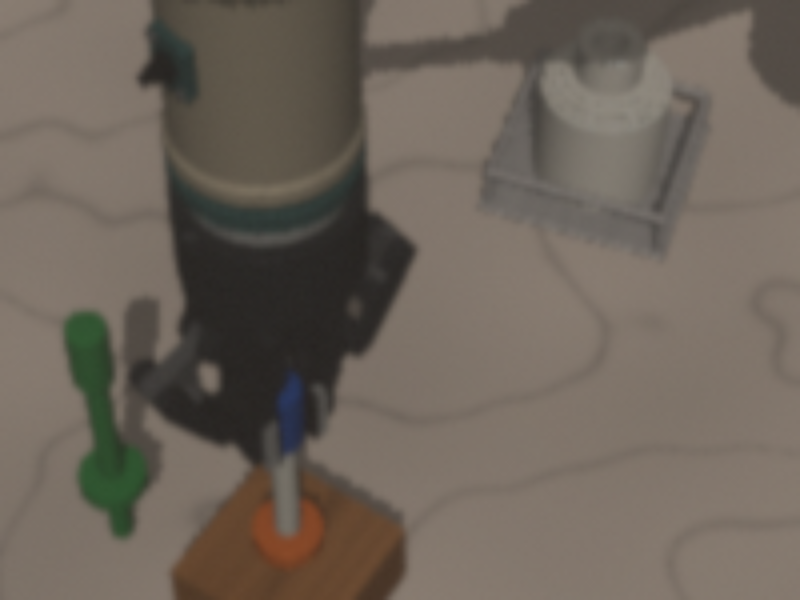

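Call:
{"fn": "carry_out", "kwargs": {
  "deltas": [-0.1,0,0,0,0,0,-1,-0.2,0,0,0,0,0,-1,-0.3,0,0,0,0,0,-1,-0.4,0,0,0,0,0,-1,-0.4,0,0,0,0,0,-1,-0.4,0,0,0,0,0,-1,-0.25,0,0,0,0,0,-1,0,0,0,0,0,0,-1]
}}

```text
clock: 5.03
position: [0.5696, 0.1912, 0.2639]
ee_rot: [0.689, 0.165, 0.687, -0.164]
contact_force: [-0.2, 0.4, -1.7]
width: 0.0187
```

```bash
python3 go.py .5248 -.131 .262
python3 - <<'E'
from rig import eyes
import cv2
for n,(x,y) in dict(side=(220,200),top=(160,200)).items():
    d=eyes.get_image(n);cv2.imwrite(f"pics/{n}4.png",cv2.resize(d["color"][y:y+150,x:x+200,::-1],None,fx=4,fy=4))
E
```

```text
pos [0.5696 0.1912 0.2639] F [-0.18  0.36 -1.68] w 0.0187 t 5.025 q6 -0.893
tool units [ 0.027 -5.126  1.765]
tool x axis [ 2.6e-03  5.0e-04 -1.0e+00]
```

View pics/side4.png

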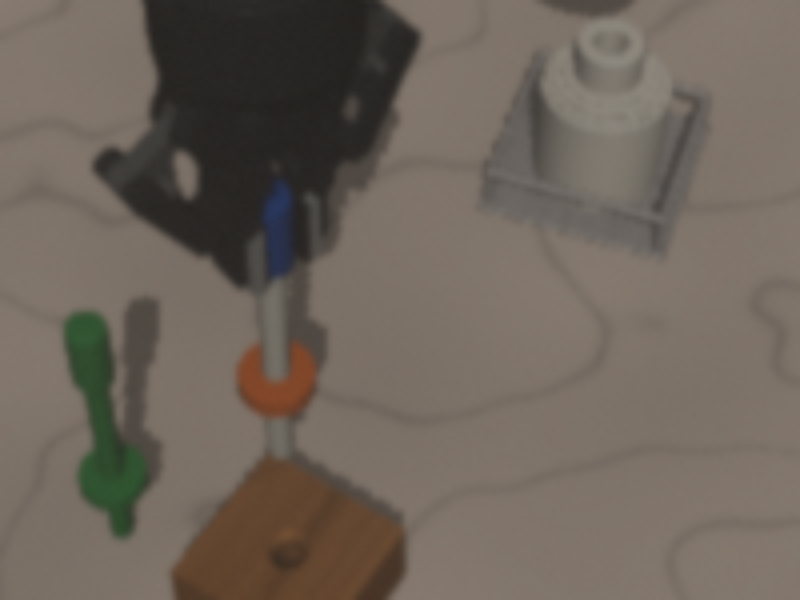

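Call:
{"fn": "carry_out", "kwargs": {
  "deltas": [0,-0.3,0.103,0,0,0,-1,0,-0.6,0.207,0,0,0,-1,0,-0.8,0.275,0,0,0,-1,0,-0.8,0.275,0,0,0,-1,0,-0.8,0.275,0,0,0,-1,0,-0.8,0.275,0,0,0,-1,0,-0.6,0.207,0,0,0,-1,0,-0.3,0.103,0,0,0,-1,0,-0.126,0.043,0,0,0,-1,0,0,0,0,0,0,-1]
}}

```text
clock: 6.38
position: [0.5241, -0.1306, 0.2622]
ee_rot: [0.687, 0.165, 0.688, -0.164]
contact_force: [0.2, 0.3, -0.2]
width: 0.0185
```

Call:
{"fn": "carry_out", "kwargs": {
  "deltas": [0,0,0,0,0,0,-1,0,0,0,0,0,0,-1,0,0,0,0,0,0,-1]
}}

```text
clock: 6.75
position: [0.5243, -0.1303, 0.2626]
ee_rot: [0.688, 0.164, 0.688, -0.164]
contact_force: [0.0, 0.0, -1.5]
width: 0.0183
```

```bash
python3 go.py .5248 -.131 .255
python3 - <<'E'
from rig import eyes
import cv2,numpy as np
for n,(x,y) in dict(side=(300,130),top=(290,220)).items():
    d=eyes.get_image(n);np.savez(f"{n}5.npz",**d);cv2.imwrite(f"pics/{n}5.png",cv2.resize(d["color"][y:y+150,x:x+150,::-1],None,fx=4,fy=4))
E
```

```text
pos [ 0.5243 -0.1303  0.2626] F [ 0.01  0.03 -1.52] w 0.0183 t 6.75 q6 -1.475
tool units [ 0.126 -0.006  0.012]
tool x axis [ 2.e-04  1.e-04 -1.e+00]
```

View pics/side5.png

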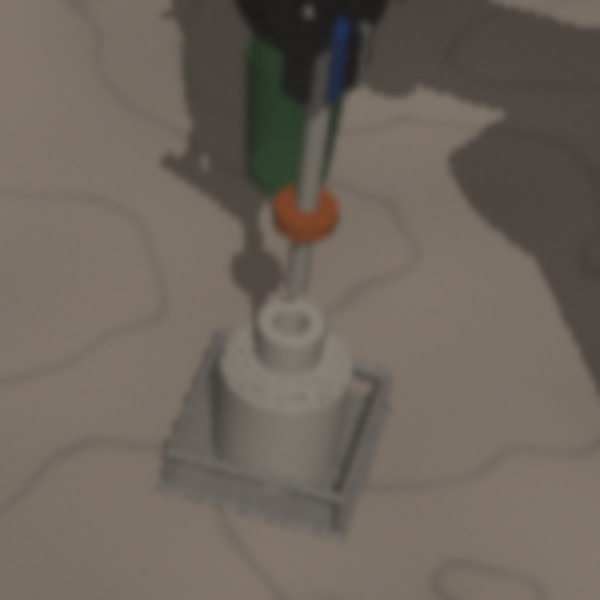

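View pics/top5.png

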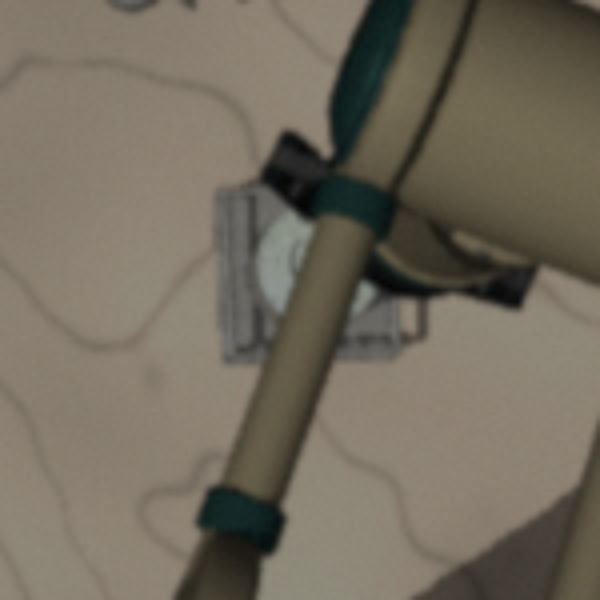

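```bash
cat > tilt.py <<'E'
import sys
from h import *
from rig import readout
def run(d,cx,cy):
    W=cloud(d);c=d["color"];hsv=cv2.cvtColor(c,cv2.COLOR_RGB2HSV).astype(int)
    near=(np.hypot(W[...,0]-cx,W[...,1]-cy)<.03)
    v,u=np.mgrid[:480,:640]
    for lo in np.arange(.10,.27,.012):
        m=near&(W[...,2]>lo)&(W[...,2]<=lo+.012)
        if m.sum(): p=W[m];print(round(lo,3),m.sum(),p.mean(0).round(4),u[m].mean().round(1),v[m].mean().round(1),c[m].mean(0).round(),"predict",proj(d,[cx,cy,p[:,2].mean()]).round(1))
    # marker
    m=near&(hsv[...,0]<10)&(hsv[...,1]>150);p=W[m];
    if len(p):print("marker",len(p),u[m].mean(),v[m].mean(),p.mean(0).round(4),"z pct",np.percentile(p[:,2],[3,50,97]).round(4),"v",v[m].min(),v[m].max())
if __name__=="__main__":
    run(dict(np.load(sys.argv[1])),float(sys.argv[2]),float(sys.argv[3]))
E
python3 tilt.py side5.npz .5243 -.1303
```

```text
0.1 144 [ 0.5241 -0.1291  0.1036] 372.4 210.8 [127. 122. 113.] predict [372.5 210.4]
0.124 12 [ 0.5244 -0.1255  0.1332] 373.0 202.0 [106. 100.  92.] predict [373.8 200.6]
0.136 23 [ 0.5227 -0.1258  0.1418] 374.2 199.2 [104.  99.  91.] predict [374.1 197.7]
0.148 27 [ 0.5235 -0.1259  0.1544] 374.4 194.7 [102.  97.  89.] predict [374.7 193.3]
0.16 10 [ 0.5232 -0.1251  0.1639] 374.8 191.7 [95. 88. 80.] predict [375.1 190. ]
0.172 38 [ 0.522  -0.1175  0.181 ] 374.9 188.1 [103.  71.  56.] predict [375.9 183.8]
0.184 142 [ 0.5229 -0.1256  0.1884] 376.1 182.8 [116.  70.  48.] predict [376.2 181.2]
0.196 26 [ 0.5234 -0.1258  0.2013] 376.5 177.8 [102.  94.  86.] predict [376.8 176.4]
0.208 28 [ 0.5227 -0.1257  0.2141] 377.4 173.2 [97. 94. 86.] predict [377.4 171.6]
0.22 28 [ 0.523  -0.1261  0.2258] 377.9 168.5 [97. 94. 86.] predict [378. 167.]
0.232 28 [ 0.5234 -0.1258  0.2378] 378.3 163.8 [97. 94. 86.] predict [378.6 162.3]
0.244 25 [ 0.5226 -0.1261  0.2489] 379.3 159.4 [91. 89. 81.] predict [379.1 158. ]
0.256 31 [ 0.5185 -0.1235  0.2647] 381.7 154.4 [56. 57. 57.] predict [379.9 151.5]
0.268 100 [ 0.5197 -0.1216  0.2741] 381.2 150.8 [48. 48. 49.] predict [380.4 147.6]
marker 8 374.75 185.625 [ 0.5233 -0.1188  0.1861] z pct [0.1815 0.1865 0.1898] v 181 189
```

Call:
{"fn": "carry_out", "kwargs": {
  "deltas": [0.15,-0.005,0.01,0,0,0,-1,0.2,0,0,0,0,0,-1,0.2,0,0,0,0,0,-1,0,0,0,0,0,0,-1]
}}

```text
clock: 7.35
position: [0.5236, -0.1312, 0.2278]
ee_rot: [0.686, 0.165, 0.689, -0.164]
contact_force: [-0.2, 0.6, -0.8]
width: 0.0186
```

```bash
python3 go.py .5248 -.131 .195
python3 - <<'E'
from rig import eyes
import cv2,numpy as np
for n,(x,y) in dict(side=(300,130)).items():
    d=eyes.get_image(n);np.savez(f"{n}6.npz",**d);cv2.imwrite(f"pics/{n}6.png",cv2.resize(d["color"][y:y+150,x:x+150,::-1],None,fx=4,fy=4))
E
```

```text
pos [ 0.5236 -0.1312  0.2278] F [-0.24  0.59 -0.77] w 0.0186 t 7.35 q6 -1.475
tool units [0.546 0.013 0.018]
tool x axis [-0.0031  0.0014 -1.    ]
```

View pics/side6.png

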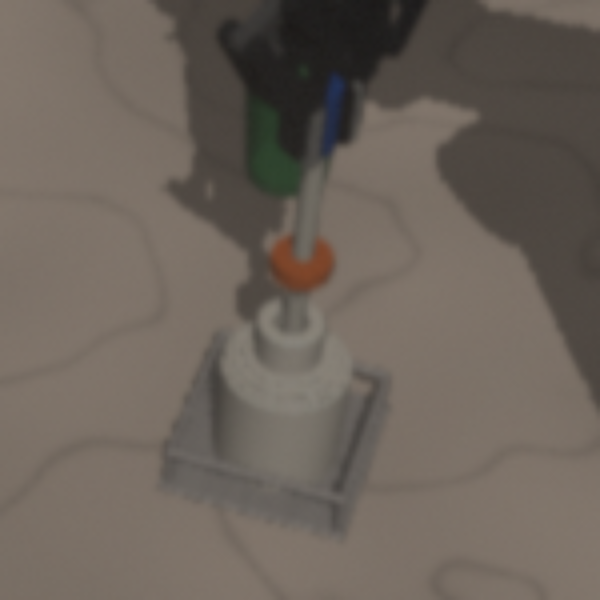

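The rod at (293,310) is inside the neck with no side force. I'll go on down.

Call:
{"fn": "carry_out", "kwargs": {
  "deltas": [0.15,0,0,0,0,0,-1,0.2,0,0,0,0,0,-1,0.15,0,0,0,0,0,-1,0.05,0,0,0,0,0,-1,0,0,0,0,0,0,-1,0,0,0,0,0,0,-1]
}}

```text
clock: 8.15
position: [0.5248, -0.1317, 0.1968]
ee_rot: [0.688, 0.165, 0.687, -0.165]
contact_force: [-0.2, -0.5, -1.0]
width: 0.0187
```

Call:
{"fn": "carry_out", "kwargs": {
  "deltas": [0.04,0,0,0,0,0,-1,0.04,0,0,0,0,0,-1,0.04,0,0,0,0,0,-1,0,0,0,0,0,0,-1]
}}

```text
clock: 8.65
position: [0.5245, -0.1315, 0.1892]
ee_rot: [0.688, 0.165, 0.688, -0.165]
contact_force: [-1.1, 0.4, 0.2]
width: 0.019
```

Call:
{"fn": "carry_out", "kwargs": {
  "deltas": [0.04,0,0,0,0,0,-1,0.04,0,0,0,0,0,-1,0,0,0,0,0,0,-1]
}}

```text
clock: 9.02
position: [0.5246, -0.1315, 0.1843]
ee_rot: [0.688, 0.165, 0.688, -0.165]
contact_force: [0.5, 0.8, -0.6]
width: 0.0186
```

Call:
{"fn": "carry_out", "kwargs": {
  "deltas": [0.02,0,0,0,0,0,-1,0.01,0,0,0,0,0,-1]
}}

```text
clock: 9.28
position: [0.5246, -0.1316, 0.1828]
ee_rot: [0.688, 0.165, 0.688, -0.165]
contact_force: [-1.9, 0.6, 1.4]
width: 0.0189
```

Call:
{"fn": "carry_out", "kwargs": {
  "deltas": [0.015,0,0,0,0,0,-1,0.015,0,0,0,0,0,-1]
}}

```text
clock: 9.52
position: [0.5246, -0.1316, 0.1809]
ee_rot: [0.688, 0.165, 0.688, -0.165]
contact_force: [-1.3, 0.6, 3.0]
width: 0.0183
```

Call:
{"fn": "carry_out", "kwargs": {
  "deltas": [0.015,0,0,0,0,0,-1,0.01,0,0,0,0,0,-1]
}}

```text
clock: 9.78
position: [0.5246, -0.1316, 0.1793]
ee_rot: [0.688, 0.165, 0.688, -0.165]
contact_force: [0.1, -0.1, 3.0]
width: 0.0189
```

Call:
{"fn": "carry_out", "kwargs": {
  "deltas": [0.015,0,0,0,0,0,-1,0.01,0,0,0,0,0,-1]
}}

```text
clock: 10.02
position: [0.5246, -0.1315, 0.1779]
ee_rot: [0.688, 0.165, 0.688, -0.165]
contact_force: [0.4, 0.9, 2.3]
width: 0.0186
```

```bash
python3 go.py
python3 - <<'E'
from rig import eyes
import cv2,numpy as np
for n,(x,y) in dict(side=(300,130)).items():
    d=eyes.get_image(n);np.savez(f"{n}7.npz",**d);cv2.imwrite(f"pics/{n}7.png",cv2.resize(d["color"][y:y+150,x:x+150,::-1],None,fx=4,fy=4))
E
```

```text
pos [ 0.5246 -0.1315  0.1779] F [0.38 0.93 2.3 ] w 0.0186 t 10.025 q6 -1.475
tool x axis [ 2.e-04  1.e-04 -1.e+00]
```

View pics/side7.png

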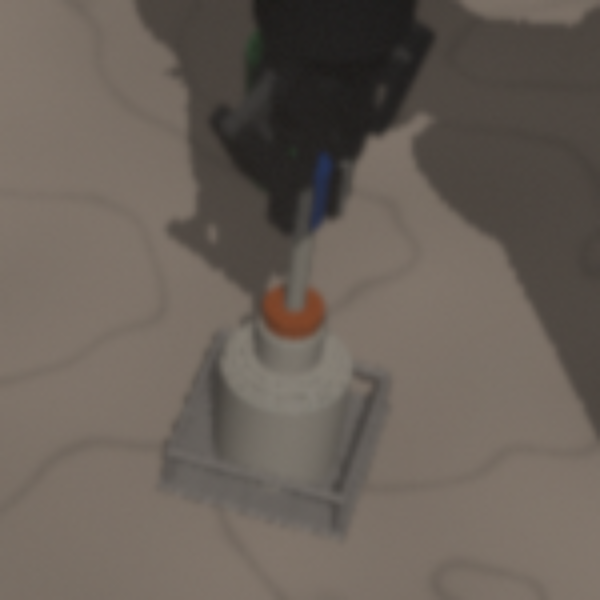

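The marker at (294,310) sits on the rim and drags at about 3 N, but the tip hasn't stopped yet. I'll keep going in small steps.

Call:
{"fn": "carry_out", "kwargs": {
  "deltas": [0.015,0,0,0,0,0,-1,0.01,0,0,0,0,0,-1]
}}

```text
clock: 10.32
position: [0.5246, -0.1315, 0.1764]
ee_rot: [0.688, 0.165, 0.688, -0.165]
contact_force: [-0.6, -0.6, 2.7]
width: 0.0185
```

Call:
{"fn": "carry_out", "kwargs": {
  "deltas": [0.015,0,0,0,0,0,-1,0.01,0,0,0,0,0,-1]
}}

```text
clock: 10.58
position: [0.5246, -0.1315, 0.1749]
ee_rot: [0.688, 0.165, 0.688, -0.165]
contact_force: [0.1, 0.4, 1.4]
width: 0.0187
```

Call:
{"fn": "carry_out", "kwargs": {
  "deltas": [0.015,0,0,0,0,0,-1,0.01,0,0,0,0,0,-1]
}}

```text
clock: 10.82
position: [0.5246, -0.1315, 0.1733]
ee_rot: [0.688, 0.165, 0.688, -0.165]
contact_force: [0.2, 0.8, 2.6]
width: 0.0188
```

Call:
{"fn": "carry_out", "kwargs": {
  "deltas": [0.015,0,0,0,0,0,-1,0.01,0,0,0,0,0,-1]
}}

```text
clock: 11.08
position: [0.5246, -0.1315, 0.1718]
ee_rot: [0.688, 0.165, 0.688, -0.165]
contact_force: [0.5, 1.0, 2.4]
width: 0.019
```

Call:
{"fn": "carry_out", "kwargs": {
  "deltas": [0.015,0,0,0,0,0,-1,0.01,0,0,0,0,0,-1]
}}

```text
clock: 11.32
position: [0.5246, -0.1315, 0.1703]
ee_rot: [0.688, 0.165, 0.688, -0.165]
contact_force: [0.2, 1.4, 2.4]
width: 0.0184
```

Call:
{"fn": "carry_out", "kwargs": {
  "deltas": [0.015,0,0,0,0,0,-1,0.01,0,0,0,0,0,-1]
}}

```text
clock: 11.58
position: [0.5249, -0.1317, 0.1701]
ee_rot: [0.688, 0.165, 0.687, -0.165]
contact_force: [-1.7, 1.4, 10.2]
width: 0.0189
```

Call:
{"fn": "carry_out", "kwargs": {
  "deltas": [0.015,0,0,0,0,0,-1,0.01,0,0,0,0,0,-1]
}}

```text
clock: 11.82
position: [0.5253, -0.1318, 0.17]
ee_rot: [0.689, 0.164, 0.687, -0.165]
contact_force: [-2.2, 1.8, 17.3]
width: 0.0186
```

Call:
{"fn": "carry_out", "kwargs": {
  "deltas": [-0.025,0,0,0,0,0,-1,0,0,0,0,0,0,-1]
}}

```text
clock: 12.08
position: [0.525, -0.1317, 0.1701]
ee_rot: [0.688, 0.164, 0.687, -0.165]
contact_force: [-0.4, -0.2, 8.4]
width: 0.0185
```

Call:
{"fn": "carry_out", "kwargs": {
  "deltas": [0,0,0,0,0,0,-1,0,0,0,0,0,0,-1,0,0,0,0,0,0,-1,0,0,0,0,0,0,-1]
}}

```text
clock: 12.58
position: [0.525, -0.1317, 0.1701]
ee_rot: [0.688, 0.165, 0.687, -0.165]
contact_force: [-1.3, 0.8, 8.9]
width: 0.0184
```

```bash
python3 go.py
python3 - <<'E'
from rig import eyes
import cv2,numpy as np
for n,(x,y) in dict(side=(300,130)).items():
    d=eyes.get_image(n);np.savez(f"{n}8.npz",**d);cv2.imwrite(f"pics/{n}8.png",cv2.resize(d["color"][y:y+150,x:x+150,::-1],None,fx=4,fy=4))
E
python3 go.py;python3 tilt.py side8.npz .5246 -.1315
```

```text
pos [ 0.525  -0.1317  0.1701] F [-1.31  0.78  8.93] w 0.0184 t 12.575 q6 -1.475
tool x axis [ 1.6e-03 -5.0e-04 -1.0e+00]
pos [ 0.525  -0.1318  0.1701] F [-0.96  1.18  8.41] w 0.0187 t 12.625 q6 -1.475
tool x axis [ 1.6e-03 -6.0e-04 -1.0e+00]
0.1 90 [ 0.5219 -0.1191  0.1056] 372.0 213.4 [113.  96.  85.] predict [372.7 209.3]
0.112 120 [ 0.5235 -0.1269  0.1163] 372.9 207.4 [117.  71.  49.] predict [373.1 205.8]
0.124 24 [ 0.5234 -0.1277  0.1298] 373.6 202.6 [104.  94.  85.] predict [373.7 201.3]
0.136 21 [ 0.5238 -0.127   0.1425] 373.9 198.5 [103.  98.  90.] predict [374.2 197. ]
0.148 22 [ 0.5228 -0.1267  0.154 ] 374.8 194.7 [103.  98.  90.] predict [374.7 193. ]
0.16 11 [ 0.5197 -0.1265  0.1683] 376.8 190.2 [84. 79. 76.] predict [375.3 188. ]
0.172 72 [ 0.5202 -0.1247  0.1784] 376.8 187.1 [59. 56. 58.] predict [375.8 184.4]
0.184 84 [ 0.5207 -0.1218  0.1903] 376.6 183.5 [51. 50. 51.] predict [376.3 180.1]
0.196 76 [ 0.5181 -0.1252  0.2018] 378.9 178.6 [50. 50. 54.] predict [376.9 175.8]
0.208 91 [ 0.5179 -0.1279  0.2142] 380.0 173.1 [43. 42. 45.] predict [377.5 171.1]
0.22 71 [ 0.5228 -0.1215  0.2247] 377.2 170.4 [38. 36. 34.] predict [378.  167.1]
0.232 114 [ 0.5204 -0.1205  0.2383] 378.9 165.7 [36. 34. 32.] predict [378.6 161.7]
0.244 86 [ 0.5146 -0.1202  0.2504] 382.3 161.7 [36. 34. 32.] predict [379.2 156.9]
0.256 80 [ 0.5139 -0.1187  0.2623] 383.0 157.4 [34. 32. 31.] predict [379.8 152.1]
0.268 107 [ 0.5134 -0.118   0.2733] 383.8 153.1 [34. 32. 31.] predict [380.4 147.5]
marker 21 372.76190476190476 208.57142857142858 [ 0.5228 -0.1241  0.1156] z pct [0.1109 0.1156 0.1196] v 204 212
```

View pics/side8.png

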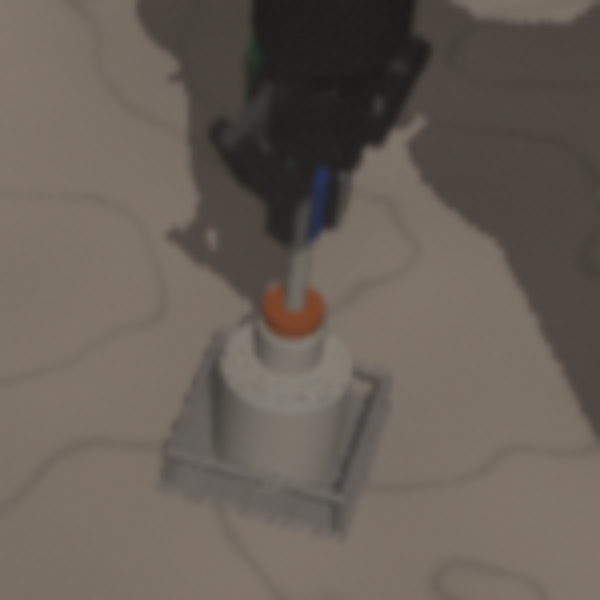

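Tip is on the floor, held at about 9 N for 0.7 s; the marker at (294,310) is on the rim. Now straight up.

Call:
{"fn": "carry_out", "kwargs": {
  "deltas": [-0.05,0,0,0,0,0,-1,-0.15,0,0,0,0,0,-1,-0.25,0,0,0,0,0,-1,-0.3,0,0,0,0,0,-1,-0.3,0,0,0,0,0,-1,-0.3,0,0,0,0,0,-1,-0.2,0,0,0,0,0,-1,-0.08,0,0,0,0,0,-1,0,0,0,0,0,0,-1,0,0,0,0,0,0,-1]
}}

```text
clock: 13.88
position: [0.5242, -0.1314, 0.266]
ee_rot: [0.687, 0.165, 0.688, -0.164]
contact_force: [-0.2, -0.3, -1.7]
width: 0.0185
```

```bash
python3 - <<'E'
from rig import eyes
import cv2,numpy as np
for n,(x,y) in dict(side=(300,130)).items():
    d=eyes.get_image(n);np.savez(f"{n}9.npz",**d);cv2.imwrite(f"pics/{n}9.png",cv2.resize(d["color"][y:y+150,x:x+150,::-1],None,fx=4,fy=4))
E
python3 go.py .5696 .1912 .265;python3 tilt.py side9.npz .5246 -.1315
```

```text
pos [ 0.5242 -0.1314  0.266 ] F [ 0.59 -0.76 -1.26] w 0.0189 t 13.925 q6 -1.476
tool units [ 0.018  5.137 -1.759]
tool x axis [-1.4e-03  6.0e-04 -1.0e+00]
0.1 151 [ 0.5242 -0.1294  0.1035] 372.5 210.7 [127. 122. 113.] predict [372.6 210. ]
0.124 6 [ 0.5228 -0.127   0.134 ] 374.0 201.5 [114. 106.  97.] predict [373.9 199.9]
0.136 23 [ 0.5228 -0.1271  0.142 ] 374.3 198.8 [105.  99.  91.] predict [374.2 197.2]
0.148 26 [ 0.5234 -0.1267  0.154 ] 374.5 194.7 [103.  98.  90.] predict [374.7 193. ]
0.16 21 [ 0.5229 -0.1275  0.1657] 375.4 190.4 [103.  98.  90.] predict [375.2 188.9]
0.172 26 [ 0.5227 -0.127   0.1772] 375.9 186.4 [103.  98.  90.] predict [375.7 184.8]
0.184 16 [ 0.5228 -0.1267  0.1868] 376.2 183.0 [96. 89. 80.] predict [376.2 181.3]
0.196 44 [ 0.5214 -0.1193  0.2046] 376.6 178.9 [99. 67. 50.] predict [377.  174.7]
0.208 142 [ 0.5229 -0.1263  0.2122] 377.3 173.7 [115.  69.  47.] predict [377.4 171.9]
0.22 27 [ 0.5226 -0.1268  0.2263] 378.2 168.1 [101.  96.  87.] predict [378.  166.5]
0.232 27 [ 0.5231 -0.1269  0.2378] 378.6 163.6 [95. 93. 84.] predict [378.6 162. ]
0.244 29 [ 0.5225 -0.1266  0.2498] 379.4 158.9 [95. 92. 84.] predict [379.2 157.2]
0.256 19 [ 0.5192 -0.1272  0.2643] 381.9 153.3 [66. 66. 63.] predict [379.9 151.3]
0.268 84 [ 0.5191 -0.123   0.2745] 381.8 150.3 [51. 51. 53.] predict [380.5 147. ]
marker 12 376.9166666666667 176.16666666666666 [ 0.5219 -0.1214  0.2099] z pct [0.2055 0.2104 0.214 ] v 169 180
```

View pics/side9.png

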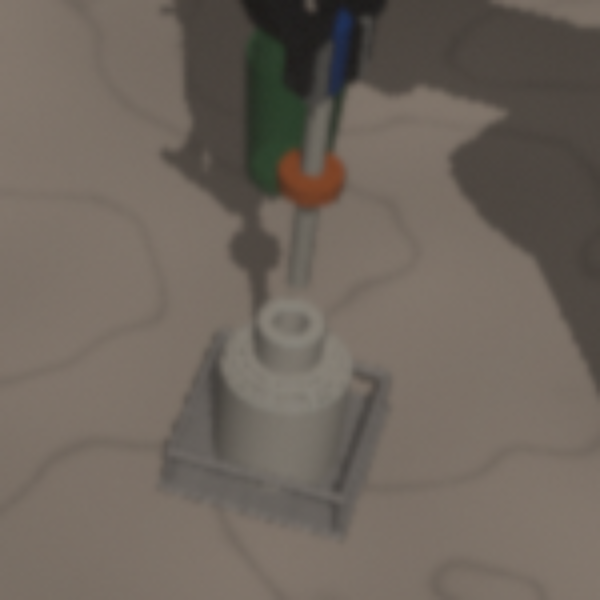

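The gauge is out. The marker at (312,180) is about 20 mm higher on the rod, and the rod is vertical. Moving back over the stand.

Call:
{"fn": "carry_out", "kwargs": {
  "deltas": [0,0.3,-0.103,0,0,0,-1,0,0.6,-0.205,0,0,0,-1,0,0.8,-0.274,0,0,0,-1,0,0.8,-0.274,0,0,0,-1,0,0.8,-0.274,0,0,0,-1,0,0.8,-0.274,0,0,0,-1,0,0.6,-0.205,0,0,0,-1,0,0.3,-0.103,0,0,0,-1,0,0.137,-0.047,0,0,0,-1,0,0,0,0,0,0,-1]
}}

```text
clock: 15.18
position: [0.5699, 0.1907, 0.2666]
ee_rot: [0.688, 0.164, 0.688, -0.165]
contact_force: [0.1, -0.2, -0.8]
width: 0.0187
```

Call:
{"fn": "carry_out", "kwargs": {
  "deltas": [0,0,0,0,0,0,-1,0,0,0,0,0,0,-1,0,0,0,0,0,0,-1,0,0,0,0,0,0,-1]
}}

```text
clock: 15.68
position: [0.57, 0.1907, 0.2668]
ee_rot: [0.688, 0.165, 0.688, -0.165]
contact_force: [-0.0, -0.3, -1.0]
width: 0.0188
```

```bash
python3 go.py .5695 .1912 .195
```

```text
pos [0.57   0.1907 0.2668] F [-0.04 -0.29 -1.05] w 0.0188 t 15.675 q6 -0.893
tool units [ 1.197  0.004 -0.012]
tool x axis [ 1.e-04  1.e-04 -1.e+00]
```

Call:
{"fn": "carry_out", "kwargs": {
  "deltas": [0.2,0.004,-0.012,0,0,0,-1,0.35,0,0,0,0,0,-1,0.35,0,0,0,0,0,-1,0.3,0,0,0,0,0,-1,0.15,0,0,0,0,0,-1,0,0,0,0,0,0,-1,0,0,0,0,0,0,-1,0,0,0,0,0,0,-1]
}}

```text
clock: 16.68
position: [0.57, 0.1917, 0.1866]
ee_rot: [0.688, 0.165, 0.687, -0.164]
contact_force: [-0.4, 0.1, -0.4]
width: 0.0183
```

```bash
python3 - <<'E'
from rig import eyes
import cv2,numpy as np
for n,(x,y) in dict(side=(220,230)).items():
    d=eyes.get_image(n);np.savez(f"{n}10.npz",**d);cv2.imwrite(f"pics/{n}10.png",cv2.resize(d["color"][y:y+150,x:x+150,::-1],None,fx=4,fy=4))
E
python3 go.py .5695 .1912 .170;python3 tilt.py side10.npz .5695 .1912|tail -14
```

```text
pos [0.5699 0.1917 0.1865] F [-0.21 -0.08 -0.78] w 0.0191 t 16.725 q6 -0.892
tool units [ 0.275 -0.01  -0.002]
tool x axis [ 1.6e-03  4.0e-04 -1.0e+00]
0.124 224 [0.5675 0.1963 0.1318] 290.0 314.3 [123.  71.  46.] predict [290.2 311.6]
0.136 27 [0.5669 0.1955 0.1416] 290.3 311.0 [111.  97.  86.] predict [290.  308.6]
0.148 29 [0.5684 0.1956 0.1544] 289.2 306.6 [108. 100.  91.] predict [289.7 304.4]
0.16 23 [0.5674 0.1952 0.1662] 289.6 302.7 [107. 102.  93.] predict [289.5 300.6]
0.172 11 [0.5662 0.1955 0.1759] 289.9 299.9 [101.  97.  91.] predict [289.2 297.3]
0.184 59 [0.5619 0.1965 0.1918] 291.6 295.8 [67. 65. 68.] predict [288.9 291.8]
0.196 111 [0.5638 0.1984 0.2022] 289.8 292.7 [57. 56. 59.] predict [288.6 288.2]
0.208 101 [0.5629 0.1985 0.2141] 290.0 288.6 [52. 51. 56.] predict [288.3 283.9]
0.22 143 [0.5625 0.1915 0.2257] 291.9 281.3 [48. 49. 59.] predict [288.  279.7]
0.232 154 [0.5687 0.2029 0.2376] 284.9 280.9 [43. 40. 38.] predict [287.7 275.2]
0.244 74 [0.5647 0.2044 0.2517] 286.5 277.0 [43. 40. 39.] predict [287.4 269.8]
0.256 109 [0.5569 0.2005 0.2619] 291.8 272.7 [41. 39. 37.] predict [287.1 265.8]
0.268 112 [0.5585 0.2027 0.2736] 290.0 268.8 [41. 38. 36.] predict [286.8 261.1]
marker 4 295.25 314.0 [0.5596 0.1916 0.131 ] z pct [0.1267 0.1319 0.1339] v 309 321
```

View pics/side10.png

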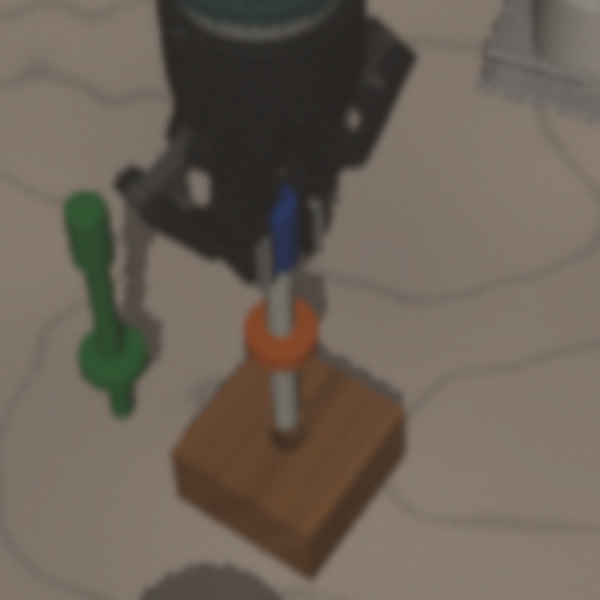

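The tip is over the hole at (287,437). Lowering gently.

Call:
{"fn": "carry_out", "kwargs": {
  "deltas": [0.05,-0.005,0,0,0,0,-1,0.08,0,0,0,0,0,-1,0.08,0,0,0,0,0,-1,0.05,0,0,0,0,0,-1,0,0,0,0,0,0,-1]
}}

```text
clock: 17.35
position: [0.5691, 0.1913, 0.1697]
ee_rot: [0.687, 0.164, 0.688, -0.165]
contact_force: [0.7, -0.0, -0.1]
width: 0.0186
```

```bash
python3 go.py .5693 .1912 .144
```

```text
pos [0.5691 0.1913 0.1697] F [ 0.66 -0.03 -0.07] w 0.0186 t 17.35 q6 -0.893
tool units [0.428 0.001 0.004]
tool x axis [-8.e-04 -1.e-04 -1.e+00]
```

Call:
{"fn": "carry_out", "kwargs": {
  "deltas": [0.1,0,0,0,0,0,-1,0.1,0,0,0,0,0,-1,0.1,0,0,0,0,0,-1,0.08,0,0,0,0,0,-1,0.02,0,0,0,0,0,-1,0,0,0,0,0,0,-1]
}}

```text
clock: 18.1
position: [0.5694, 0.1913, 0.1461]
ee_rot: [0.688, 0.165, 0.688, -0.165]
contact_force: [-0.2, -0.4, -1.7]
width: 0.0186
```

Call:
{"fn": "carry_out", "kwargs": {
  "deltas": [0.02,0,0,0,0,0,-1,0.015,0,0,0,0,0,-1,0,0,0,0,0,0,-1]
}}

```text
clock: 18.48
position: [0.5693, 0.1914, 0.144]
ee_rot: [0.688, 0.165, 0.688, -0.165]
contact_force: [-0.4, -0.7, -0.7]
width: 0.0183
```

Call:
{"fn": "carry_out", "kwargs": {
  "deltas": [0.02,0,0,0,0,0,-1,0.015,0,0,0,0,0,-1]
}}

```text
clock: 18.73
position: [0.5693, 0.1913, 0.1419]
ee_rot: [0.688, 0.165, 0.688, -0.165]
contact_force: [-0.7, -0.2, -0.7]
width: 0.0185
```

Call:
{"fn": "carry_out", "kwargs": {
  "deltas": [0.015,0,0,0,0,0,-1,0.01,0,0,0,0,0,-1,0,0,0,0,0,0,-1]
}}

```text
clock: 19.1
position: [0.5693, 0.1913, 0.1403]
ee_rot: [0.688, 0.165, 0.688, -0.165]
contact_force: [-0.5, 0.6, -1.2]
width: 0.019
```

Call:
{"fn": "carry_out", "kwargs": {
  "deltas": [0.012,0,0,0,0,0,-1,0,0,0,0,0,0,-1]
}}

```text
clock: 19.35
position: [0.5694, 0.1913, 0.1397]
ee_rot: [0.688, 0.165, 0.688, -0.165]
contact_force: [0.3, -0.8, 0.3]
width: 0.0189
```

Call:
{"fn": "carry_out", "kwargs": {
  "deltas": [0.012,0,0,0,0,0,-1,0,0,0,0,0,0,-1]
}}

```text
clock: 19.6
position: [0.5696, 0.1913, 0.1397]
ee_rot: [0.688, 0.165, 0.687, -0.164]
contact_force: [-0.7, -0.1, 4.5]
width: 0.019
```

Seated at the same TCP height as at the grasp (0.1397), so the handle didn't slip in the grip. Releasing.

Call:
{"fn": "carry_out", "kwargs": {
  "deltas": [-0.01,0,0,0,0,0,-1,0,0,0,0,0,0,-0.3,0,0,0,0,0,0,0.2,0,0,0,0,0,0,0.6,0,0,0,0,0,0,1,0,0,0,0,0,0,1,0,0,0,0,0,0,1,0,0,0,0,0,0,1]
}}

```text
clock: 20.6
position: [0.5693, 0.1913, 0.1396]
ee_rot: [0.688, 0.165, 0.688, -0.165]
contact_force: [1.2, 0.0, 0.1]
width: 0.0855
```

Call:
{"fn": "carry_out", "kwargs": {
  "deltas": [-0.1,0,0,0,0,0,1,-0.3,0,0,0,0,0,1,-0.4,0,0,0,0,0,1,-0.5,0,0,0,0,0,1,-0.5,0,0,0,0,0,1,-0.3,0,0,0,0,0,1,0,0,0,0,0,0,1,0,0,0,0,0,0,1]
}}

```text
clock: 21.6
position: [0.5688, 0.1912, 0.2648]
ee_rot: [0.687, 0.164, 0.688, -0.165]
contact_force: [-0.2, -0.1, 0.0]
width: 0.0855
```

```bash
python3 - <<'E'
from rig import eyes
import cv2,numpy as np
for n,(x,y) in dict(side=(220,230)).items():
    d=eyes.get_image(n);np.savez(f"{n}11.npz",**d);cv2.imwrite(f"pics/{n}11.png",cv2.resize(d["color"][y:y+150,x:x+150,::-1],None,fx=4,fy=4))
d=eyes.get_image("side");cv2.imwrite("pics/sidefull.png",d["color"][...,::-1])
E
python3 go.py;python3 tilt.py side11.npz .5695 .1912|head -13
python3 - <<'E'
from h import *
for f in("side0","side11"):
    d=dict(np.load(f+".npz"));W=cloud(d);c=d["color"];h=cv2.cvtColor(c,cv2.COLOR_RGB2HSV).astype(int)
    v,u=np.mgrid[:480,:640];m=(u>260)&(u<330)&(v>285)&(v<375)&(abs(h[...,0]-115)<14)&(h[...,1]>120)&(W[...,2]>.172)&(W[...,2]<.19)
    print(f,m.sum(),W[m].mean(0))
E
```

```text
pos [0.5687 0.1912 0.2644] F [-0.32 -0.54 -1.11] w 0.0854 t 21.7 q6 -0.893
tool x axis [-2.2e-03 -4.0e-04 -1.0e+00]
0.1 21 [0.5672 0.195  0.1056] 291.0 321.8 [108.  99.  89.] predict [290.8 319.6]
0.112 21 [0.5676 0.1956 0.1171] 290.4 318.5 [105.  99.  90.] predict [290.5 316.2]
0.124 19 [0.5674 0.1958 0.1273] 290.3 315.5 [104.  99.  92.] predict [290.3 313. ]
0.136 29 [0.5656 0.1982 0.1433] 290.3 311.9 [65. 66. 78.] predict [290. 308.]
0.148 46 [0.5659 0.1983 0.1539] 289.9 308.5 [47. 52. 74.] predict [289.7 304.6]
0.16 48 [0.5654 0.1974 0.1658] 290.1 304.3 [48. 52. 74.] predict [289.5 300.7]
0.172 106 [0.5686 0.1933 0.177 ] 289.2 298.0 [48. 56. 86.] predict [289.2 296.9]
marker 3 290.6666666666667 328.0 [0.5685 0.1954 0.0841] z pct [0.0807 0.0848 0.087 ] v 324 335
side0 46 [0.56820654 0.19384171 0.17787426]
side11 57 [0.56842891 0.1932693  0.17765515]
```

View pics/side11.png

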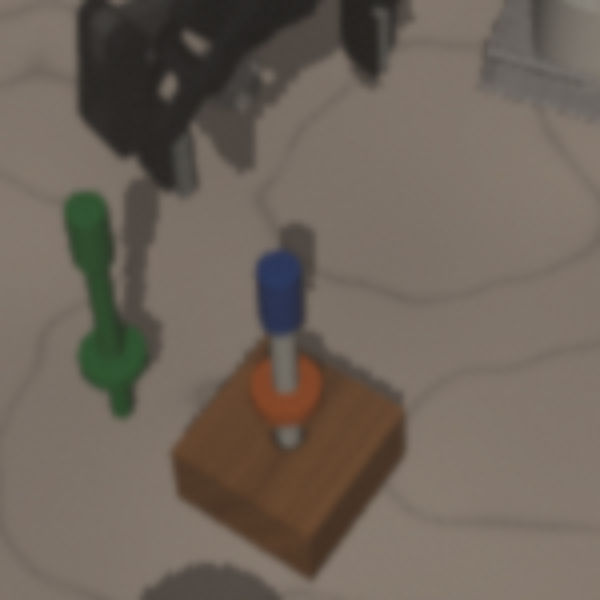

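View pics/sidefull.png

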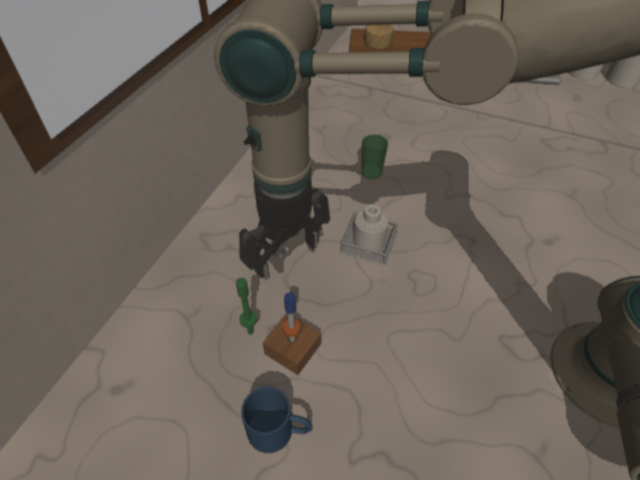

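The gauge is upright and fully seated: handle top (290,298) is back at its starting height. The marker has been raised, the gripper is clear, and the mug and tumbler haven't moved.

```bash
python3 -c "
from rig import job
print(job.sign_off())"
```

```text
the job is handed in; nothing more can be done
None
```

The gauge went into the bottle, found the floor about 67–68 mm below the rim, and is back upright in its stand with the gripper clear. The job was handed in at about 22 s.

- **Measuring:** The marker slid at a steady 2.5–3 N until the tip stopped. My last probing step took the force briefly to 17.3 N, about 18 N once the gauge's weight is counted. That is under the 20 N limit but firmer than I wanted. I backed off at once and held about 9 N for 0.7 s before drawing straight up.
- **Marker:** It moved about 20 mm up the rod, which agrees with the depth felt.
- **Seating:** The gripper stopped at the same height as when it picked the gauge up (0.1397 m), so the handle did not slip. After release, the handle top was within 0.3 mm of its starting height, and the rod looked vertical.
- **Bystanders:** The mug, tumbler and green look-alike showed no change in the last picture. The pump was hidden behind the gripper there; the path never came near it, but I did not check it afterwards.

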